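# Wind the router lift up by one turn

## Task

The bench router is off and its cutter has to come up 2 mm before the next pass, which is exactly one turn of the lift's hand wheel. Gently push the upright handle with your fingertips, without gripping it, and take the wheel clockwise, seen from above, through one full turn, so that the handle ends where it started; do not lift the wheel off its drive. Keep your hand off the cutter, leave everything else on the bench where it lies, and finish clear of the wheel.

Things in the scene. Friction and masses are not known exactly. Their poses are not given: they have to be found in the camera images.
- wheel_turn (a joint): Turn of the hand wheel about its upright axis, rad. Reads 0 at the start wherever the handle then stands, grows clockwise seen from above; 6.283 is one full turn. It has no stop or detent near there and turns either way. A steady drag of about 0.25 N m (about 5 N at the handle) keeps the wheel where it is left; it does not coast or spring back.
- wheel_centre (a point): Point on the wheel's upright axis, at the top of its hub, 46 mm above the bench. The wheel is plain aluminium, three spokes, 125 mm across, rim 13 mm thick with its top 46 mm above the bench; nothing stands above the rim except the handle.
- handle_mid (a point): Middle of the upright handle on the rim: black plastic, round, 19 to 25 mm thick, 68 mm long, its axis vertical and 52 mm from the wheel's axis. This point is 81 mm above the bench; the handle runs from 47 mm to 115 mm above the bench. It may stand anywhere round the wheel at the start.
- lift_wheel: The hand wheel itself; origin on its axis at the underside of the hub, 20 mm above the bench, z up. It sits by its own weight (about 0.6 kg with the handle) on a hex drive and would come off if lifted.
- wheel_handle: The handle on the wheel; origin at its lower end on its own axis, 47 mm above the bench, z up. It spins freely on its pin like any machine handle, so its own yaw means nothing.
- cutter: The router cutter: small steel bit, about 22 mm across its two cutting wings, standing about 24 mm above the bench in the round throat at the middle of the insert plate, 108 mm from the wheel's axis. Origin on its axis near plate level. It rises 2 mm a turn of the wheel.
- router_station: Aluminium insert plate 235 x 298 mm set into the bench, 2 mm proud, origin at its middle on bench level (the cutter stands there), x towards the fence. The wheel's axis is at x -60 mm, y +90 mm of it. The fence, 80 mm high and 700 mm long along y, begins at x +62 mm and ends at x +180 mm.
- leg_socket: White plastic table-leg socket, a 90 mm square flange with a round cup, 48 mm high; origin under its middle. Leave alone.
- lamp_holder: White lamp holder, 72 mm across its foot, 66 mm high; origin under its middle. Leave alone.
- screwdriver: Screwdriver with yellow handle, 210 mm long, lying. Leave alone.
- spanner: Steel collet spanner, 190 mm long, lying. Leave alone.
Mind the look-alikes: they are no part of the job. There is more than one size of the part that bears wheel_turn; the job needs the smallest.

How it is judged:
On the way, in this order (a step that is already met when the one before it is completed fails the run):
1. the wheel is being pushed clockwise by its handle (value of joint wheel_turn between 0.5 and 2.6 rad and contact force between the fingers and wheel_handle above 0.3 N), for 0.05 s.
2. past half a turn, still pushed by the handle (value of joint wheel_turn between 3.3 and 6 rad and contact force between the fingers and wheel_handle above 0.3 N), for 0.05 s.
At the end, for the whole second after the job is handed in: The wheel stands still one full turn clockwise from its start, within 10 degrees (0.175 rad), seated on its drive (raised less than 4 mm), with the four loose things within 30 mm of where they were (value of joint wheel_turn between 6.108 and 6.458 rad and velocity of joint wheel_turn between -0.05 and 0.05 rad/s and height (world z) of wheel_centre below 0.05 m and distance of each of leg_socket, lamp_holder, screwdriver, spanner from where it was at the start of the episode below 0.03 m); the robot touches nothing.
It fails at once if the wheel is lifted more than 6 mm on its drive (height (world z) of wheel_centre above 0.052 m).
It fails at once if the wheel is overrun by more than 30 degrees (value of joint wheel_turn above 6.803 rad).
It fails at once if the robot touches the cutter (contact force between any of the fingers, the arm and cutter above 0.5 N).
It fails at once if the handle is gripped, or shoved with more than 20 N (contact force between the fingers and wheel_handle above 20 N).
It fails at once if a loose thing on the bench is pushed or carried off (30 mm) (distance of any of leg_socket, lamp_holder, screwdriver, spanner from where it was at the start of the episode above 0.03 m).
It also fails if it takes over 51 s, if anything falls off the work surface, if the arm or the gripper's body presses on something with over 40 N, if the wrist force passes 120 N, or if a joint passes its speed limit or range.

## Robot

A 6-joint arm with a two-finger parallel gripper is mounted at the origin on the work surface. World frame = base frame: x ahead of the robot, y to its left, z up, the work surface at z = 0. Lengths are in m, angles in rad, forces in N, time in s.
With the tool pointing down it reaches from about 0.275 to 0.725 m from the base axis. Payload 5.6 kg.
Tool frame: the origin (TCP) lies midway between the tips of the shut fingers; the grasp point (between the pads) lies bot.hold_point_z behind it (bot.hold_point_z is the distance from the TCP to the grasp point, in m); z points along the fingers, y is the line along which they close (so a half turn about z gives the same grasp; the last joint's range is limited). The gripper opens to 85 mm and grips with 20 to 120 N. Pads are 22 mm wide; open, the fingers measure 114 mm over their backs; the gripper's body (76 mm by 85 mm) begins 54 mm behind the grasp point. The pads swing forward as they close: fully open they stand 13 mm farther back than shut.
Start: joints at [1.498, 0.255, 0.108, 0, -1.424, -0.285], TCP at [0.193, 0.515, 0.231] pointing down, gripper open.
Joint ranges: [-2.95, 2.95], [-1.21, 1.97], [-1.09, 1.5], [-2.87, 1.71], [-2.94, -0.07], [-3.05, 3.05]. Speed limits (rad/s): [2.57, 2.57, 3.14, 3.14, 3.14, 3.14].

## Interface

Orientations are given as a unit quaternion [w, x, y, z].
In Python, from station import bot, viewer gives the robot as it stands.
- The arm moves only by the tool drive_tool, never from a script. Its argument "deltas" is a list of rows, each a list of 7 numbers: the finger opening in mm, from 0 to 85.4, then the shift along the tool's x, y, z in units of 25 mm (1.0 is 25 mm), then the turn, a rotation vector about the tool's x, y, z in units of 5 degrees (1.0 is 5 degrees). A call has 1 to 8 rows; each row shifts and turns the commanded pose from where the row before left it, along the tool's axes as they then stand; what a row does not reach is not made up. A row lasts 1/12 s, in which the tool goes at most 41.7 mm and 7.16 degrees, less where a joint would pass 70% of its speed; a pose out of reach is approached as far as the arm can. A call is refused whole if a number of a shift passes 1 or a number of a turn 1, either way. A call with a gripper value outside its range is refused whole. The fingers move at their own pace and stop on an object; "force" is the grip in N (left out, the last holds). Time passes only in rows, so rows that do not move let the fingers close. It gives the time, the measured TCP pose, the force, the opening and the grip force at its end, in the units of the state.
- bot.get_state(): the state, without advancing time (a new reading comes with each control period).
- viewer.get_image(name): name is "scene" or "top" or "wrist"; returns the picture (400x640x3 uint8, blue, green, red); there is no depth.
- viewer.camera_params(name): a dict with "vertical_fov" (degrees; the focal length in pixels is half the picture's height over the tangent of half this angle, whatever the lens; pixels are square), "cx", "cy" (the principal point, pixels), "R" (3x3) and "t" (3): a world point X has camera coordinates R X + t. Camera axes: x right, y down, z forward; pixel columns grow to the right and rows downward; lengths in m; the calibration is good to about 2 mm. A picture is of the moment at which its call begins: read the wrist's pose just before it. camera_params takes no time and is no camera call; for the wrist camera it gives the pose at the moment of the call.
- bot.close_job(): hands the job in; it is judged then, once.
The state is a dict: "time": time; "qpos": joint angles; "qvel": joint speeds; "effort": joint torques, N m; "ee_pos": TCP position; "tool_rot": TCP orientation; "force": force on the tool from outside, world axes, zero at the start; "wrist_torque": the same for the moment, N m; "gripper_width": finger opening in m; "finger_force": force on a finger pad.
Only numpy, scipy, OpenCV 4.12 (cv2) and the standard library are available. Lean on these libraries where they do the work, as an engineer would, in place of code of your own. Each camera call takes 0.05 s, during which the arm holds its last target. There are 200 camera calls.

## Working session

There is one attempt and no reset: what is moved stays moved. The work goes in short steps, Python scripts to look and compute and a tool call to move; the robot and the scene stay as the last step left them, time stands still between calls to the robot, and variables do not carry over. Pictures are saved under pics/ and viewed, at most 10 in all, crops included, and the job is handed in when it is done.

Besides the shell and the picture viewer there is one more tool, called after "Request:" as a command line: name --pt "numbers of a row" for each row, then --argument value for the rest. drive_tool: Moves the arm, as the interface text tells. Its arguments: {"type":"object","properties":{"deltas":{"type":"array","items":{"type":"array","items":{"type":"number"}}},"force":{"type":"number"}},"required":["deltas"]}

```bash
mkdir -p pics; python3 - <<'E'
from station import bot, viewer
import cv2
s=bot.get_state();print(s['time'],s['ee_pos'],s['tool_rot'],bot.hold_point_z)
for n in('scene','top','wrist'):
    p=viewer.camera_params(n);print(n,p)
    cv2.imwrite(f'pics/{n}0.png',viewer.get_image(n))
E
```

```text
0.0 [0.19239742 0.51470834 0.23038429] [ 9.55102655e-04  9.84034289e-01 -1.77976382e-01 -1.18694778e-04] 0.0187
scene {'vertical_fov': 50.36953315033714, 'cx': 321.13769175399676, 'cy': 199.6338312300135, 'R': array([[ 0.63420142,  0.77293446, -0.01899683],
       [ 0.48135509, -0.41394644, -0.77262256],
       [-0.60505027,  0.48085411, -0.63458136]]), 't': array([-0.34752509, -0.22855989,  1.66676789])}
top {'vertical_fov': 53.55213837582441, 'cx': 317.36057337734934, 'cy': 207.65598912456042, 'R': array([[ 0.01910242, -0.99954814, -0.02320791],
       [-0.993453  , -0.01636077, -0.11306397],
       [ 0.11263318,  0.02521576, -0.99331663]]), 't': array([-0.02858475,  0.55210896,  1.16141556])}
wrist {'vertical_fov': 60.56333636052018, 'cx': 320.25563042640874, 'cy': 198.78803520719012, 'R': array([[-0.35051006, -0.93655519,  0.00266012],
       [-0.88548263,  0.33231841,  0.32478451],
       [-0.30506263,  0.11148475, -0.9457843 ]]), 't': array([ 0.54867121, -0.04384827,  0.38123964])}
```

View pics/top0.png

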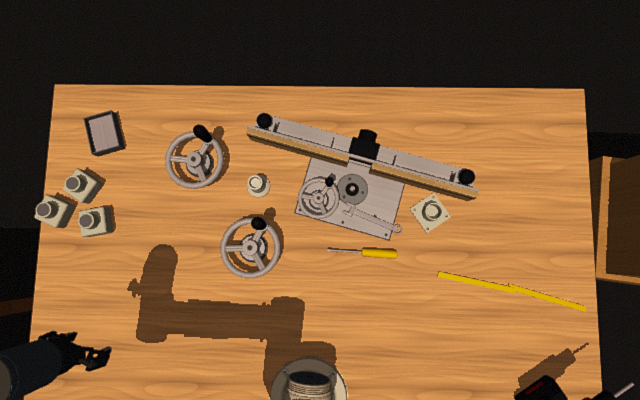

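View pics/scene0.png

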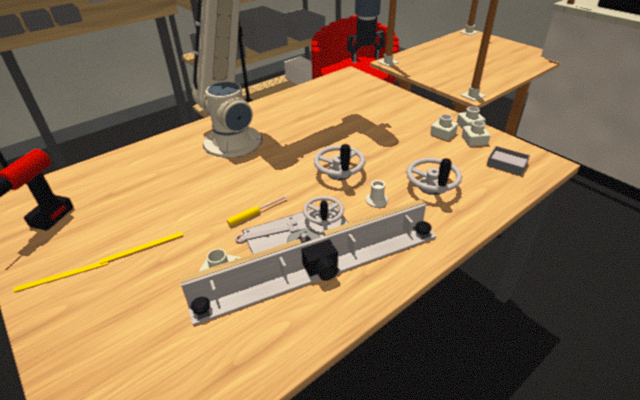

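Top view: the smallest wheel is at about (319,198) on the insert plate, with its handle at about (329,182) and the cutter at (352,188). In the scene view that wheel is at (323,211). I'll enlarge both.

```bash
python3 - <<'E'
import cv2,numpy as np
a=cv2.imread('pics/top0.png')[150:250,280:410]; b=cv2.imread('pics/scene0.png')[180:260,270:400]
cv2.imwrite('pics/c1.png',np.vstack([cv2.resize(a,None,fx=4,fy=4,interpolation=2)[:,:],]))
cv2.imwrite('pics/c2.png',cv2.resize(b,None,fx=6,fy=6,interpolation=2))
E
```

```text
(no output)
```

View pics/c1.png

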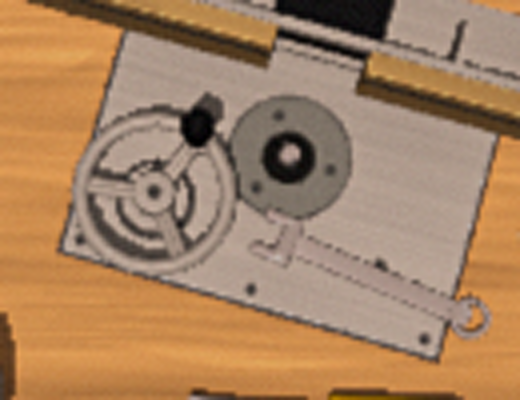

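View pics/c2.png

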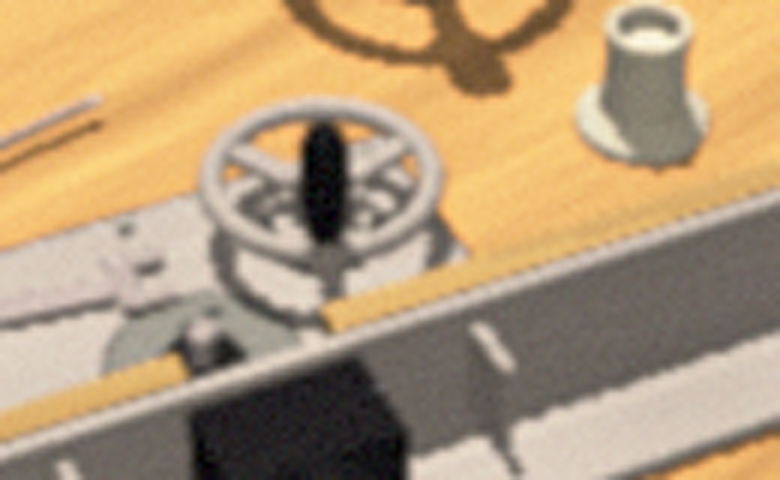

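Top crop: hub at (154,192), handle centre at (198,127), cutter at (289,155). Scene crop: rim ellipse centre at (321,182), handle middle at (325,182), cutter at (203,335). Next I triangulate these.

```bash
cat > h.py <<'E'
import numpy as np, cv2
from station import bot, viewer
def P(n):
    p=viewer.camera_params(n); f=200/np.tan(np.radians(p['vertical_fov'])/2)
    return np.array([[f,0,p['cx']],[0,f,p['cy']],[0,0,1]])@np.c_[p['R'],p['t']]
def tri(pa,a,pb,b):
    X=cv2.triangulatePoints(pa,pb,np.array(a,float).reshape(2,1),np.array(b,float).reshape(2,1));return (X[:3]/X[3]).ravel()
def plane(p,uv,z):
    H=p[:,[0,1,3]].copy();H[:,2]+=p[:,2]*z
    v=np.linalg.solve(H,[*uv,1]);return v[:2]/v[2]
def proj(p,X):
    v=p@np.r_[X,1];return v[:2]/v[2]
E
python3 - <<'E'
from h import *
T,S=P('top'),P('scene')
t=lambda u,v:(280+u/4,150+v/4)
s=lambda u,v:(270+u/6,180+v/6)
for n,a,b,z in(('hub',t(154,192),s(321,182),.046),('handle',t(198,127),s(325,182),.081),('cutter',t(289,155),s(203,335),.02)):
    print(n,tri(T,a,S,b),plane(T,a,z),plane(S,b,z))
print('rim ctr',plane(T,t(155,190),.046))
for z,n in((.002,'plate'),):
    c=np.array([plane(T,t(*q),z) for q in((122,30),(60,250),(438,360),(497,135))]);print(c.round(3).tolist())
c=plane(T,t(154,192),.046)
for w in('handle top',):
    print(plane(S,s(324,125),.113),plane(S,s(326,238),.047))
E
```

```text
hub [ 0.58232046 -0.02018604  0.03573007] [ 0.57982325 -0.0219799 ] [ 0.59234512 -0.02617583]
handle [ 0.6243266  -0.05196351  0.08113074] [ 0.62306245 -0.05380288] [ 0.62512137 -0.05013384]
cutter [ 0.61521151 -0.12186178  0.01752392] [ 0.61348805 -0.12368228] [ 0.61836681 -0.12156417]
rim ctr [ 0.58133801 -0.02269642]
[[0.713, 0.006], [0.54, 0.051], [0.46, -0.239], [0.635, -0.285]]
[ 0.62218433 -0.04770364] [ 0.62668227 -0.05144078]
```

Geometry agrees: wheel axis ≈ (0.580, -0.021), handle ≈ (0.624, -0.052), giving r ≈ 53 mm. The plate offset from the cutter gives the same axis. First I square the tool to the world axes and shut the fingers.

Request:
drive_tool --pt "0 0 0 0 0 0 -0.9" --pt "0 0 0 0 0 0 -0.8" --pt "0 0 0 0 0 0 -0.8" --pt "0 0 0 0 0 0 -0.8" --pt "0 0 0 0 0 0 -0.8" --pt "0 0 0 0 0 0 0" --pt "0 0 0 0 0 0 0" --force 40

```text
time: 0.73
ee_pos: [0.1925, 0.515, 0.231]
tool_rot: [0.0, 1.0, -0.001, -0.0]
force: [-0.4, -0.1, 0.0]
gripper_width: 0.0007
finger_force: 0.0
```

Request:
drive_tool --pt "0 0.8 0.96 0 0 0 0" --pt "0 0.8 0.96 0 0 0 0" --pt "0 0.8 0.96 0 0 0 0" --pt "0 0.8 0.96 0 0 0 0" --pt "0 0.8 0.96 0 0 0 0" --pt "0 0.8 0.96 0 0 0 0" --pt "0 0.8 0.96 0 0 0 0" --pt "0 0.8 0.96 0 0 0 0"

```text
time: 1.4
ee_pos: [0.3532, 0.3219, 0.2314]
tool_rot: [-0.0, 1.0, -0.001, 0.0]
force: [0.5, 0.6, 0.1]
gripper_width: -0.0001
finger_force: 0.0
```

Request:
drive_tool --pt "0 0.8 0.96 0 0 0 0" --pt "0 0.8 0.96 0 0 0 0" --pt "0 0.8 0.96 0 0 0 0" --pt "0 0.8 0.96 0 0 0 0" --pt "0 0.8 0.96 0 0 0 0" --pt "0 0.8 0.96 0 0 0 0" --pt "0 0.8 0.96 0 0 0 0" --pt "0 0 0 0 0 0 0"

```text
time: 2.07
ee_pos: [0.4948, 0.1516, 0.2308]
tool_rot: [0.001, 1.0, -0.003, -0.0]
force: [-0.2, -0.3, 0.5]
gripper_width: -0.0001
finger_force: 0.0
```

```bash
python3 - <<'E'
from h import *
w=P('wrist');cv2.imwrite('pics/w1.png',viewer.get_image('wrist'));np.save('w1.npy',w)
for X in((.58,-.021,.046),(.624,-.052,.115),(.624,-.052,.047),(.614,-.123,.02)):print(proj(w,np.array(X)))
E
```

```text
[510.59918864  76.56418754]
[622.68469278   5.27116911]
[556.29535965  21.83498965]
[610.61317229  37.820271  ]
```

View pics/w1.png

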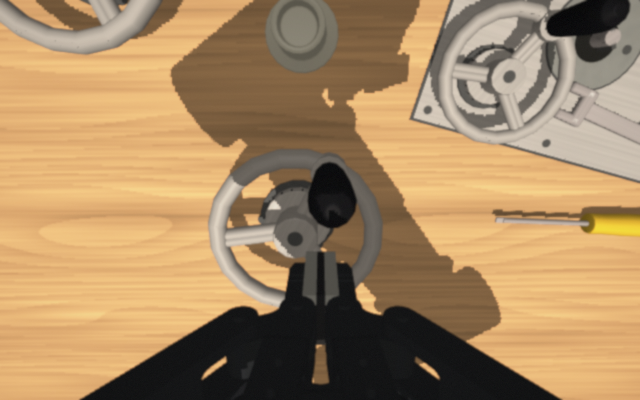

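The wrist view puts the hub at (510,77), where it was predicted. The handle runs from its base at (552,28) to its top at (617,8), within about 3 mm of prediction. Next I move to just behind the handle and go down.

Request:
drive_tool --pt "0 0.78 0.92 0 0 0 0" --pt "0 0.78 0.92 0 0 0 0" --pt "0 0.78 0.92 0 0 0 0" --pt "0 0.78 0.92 0 0 0 0" --pt "0 0.78 0.92 0 0 0 0" --pt "0 0.78 0.92 0 0 0 0" --pt "0 0.78 0.92 0 0 0 0" --pt "0 0 0 0 0 0 0"

```text
time: 2.78
ee_pos: [0.6308, -0.0087, 0.2297]
tool_rot: [0.001, 1.0, -0.002, -0.001]
force: [-1.3, 0.6, -1.3]
gripper_width: 0.0
finger_force: 0.0
```

Request:
drive_tool --pt "0 0 0 0.9 0 0 0" --pt "0 0 0 0.9 0 0 0" --pt "0 0 0 0.9 0 0 0" --pt "0 0 0 0.5 0 0 0" --pt "0 0 0 0 0 0 0" --pt "0 0 0 0 0 0 0"

```text
time: 3.28
ee_pos: [0.6287, -0.0052, 0.1512]
tool_rot: [0.0, 1.0, -0.0, -0.001]
force: [-0.0, -0.0, 0.8]
gripper_width: -0.0004
finger_force: 0.0
```

```bash
python3 - <<'E'
from h import *
w=P('wrist');cv2.imwrite('pics/w2.png',viewer.get_image('wrist'));np.save('w2.npy',w)
cv2.imwrite('pics/t2.png',cv2.resize(viewer.get_image('top')[150:250,280:410],None,fx=4,fy=4))
p=bot.get_state()['ee_pos'];print(p,proj(w,np.array([.624,-.052,.115])),proj(w,np.array(p)))
E
```

```text
[ 0.62982346 -0.00532612  0.1528732 ] [401.50051717 240.83842848] [320.82750911 265.5006975 ]
```

View pics/w2.png

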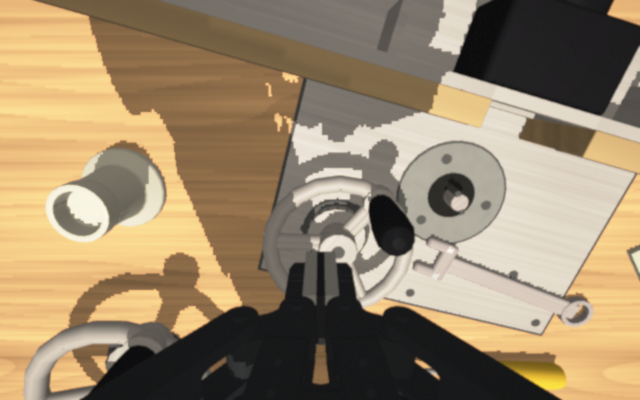

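Handle top is at (398,240), predicted (401,241), and the wheel and cutter are where expected. I go down to pushing height and work out the circle steps.

Request:
drive_tool --pt "0 0 0 0.7 0 0 0" --pt "0 0 0 0.7 0 0 0" --pt "0 0 0 0.7 0 0 0" --pt "0 0 0 0.4 0 0 0" --pt "0 0 0 0 0 0 0" --pt "0 0 0 0 0 0 0"

```text
time: 3.88
ee_pos: [0.6296, -0.0058, 0.0897]
tool_rot: [0.0, 1.0, 0.0, 0.0]
force: [0.6, 0.4, 0.6]
gripper_width: -0.0001
finger_force: 0.0
```

```bash
cat > plan.py <<'E'
from h import *
import sys
C=np.array([.580,-.021])
def rows(step,n,r=.052):
    p=np.array(bot.get_state()['ee_pos'])[:2]; d=p-C; a0=np.arctan2(d[1],d[0])
    print(p,'r',np.hypot(*d).round(4),'ang',np.degrees(a0).round(1))
    cur=p
    for k in range(1,n+1):
        a=a0-np.radians(step)*k; q=C+r*np.array([np.cos(a),np.sin(a)])
        u=np.round((q-cur)/.025*[1,-1],2); cur=cur+u*[1,-1]*.025
        print([0,*(u+0.).tolist(),0,0,0,0],end=',\n' if k%8==0 else ', ')
rows(float(sys.argv[1]),int(sys.argv[2]))
E
python3 - <<'E'
from h import *
w2=np.load('w2.npy');print(plane(w2,(337,245),.046),plane(w2,(398,240),.115),bot.get_state()['force'])
w1=np.load('w1.npy');print(plane(w1,(510,77),.046),plane(w1,(617,8),.115))
E
python3 plan.py 2.5 8
```

```text
[ 0.5866245  -0.01862681] [ 0.62453598 -0.04993941] [0.63472682 0.42946444 0.61662188]
[ 0.5796326  -0.02052317] [ 0.62239812 -0.04863211]
[ 0.6295574  -0.00583104] r 0.0518 ang 17.0
[0, 0.03, 0.09, 0, 0, 0, 0], [0, 0.02, 0.08, 0, 0, 0, 0], [0, 0.02, 0.09, 0, 0, 0, 0], [0, 0.01, 0.09, 0, 0, 0, 0], [0, 0.01, 0.09, 0, 0, 0, 0], [0, 0.01, 0.09, 0, 0, 0, 0], [0, 0.0, 0.09, 0, 0, 0, 0], [0, -0.01, 0.09, 0, 0, 0, 0],
```

Request:
drive_tool --pt "0 0.03 0.09 0 0 0 0" --pt "0 0.02 0.08 0 0 0 0" --pt "0 0.02 0.09 0 0 0 0" --pt "0 0.01 0.09 0 0 0 0" --pt "0 0.01 0.09 0 0 0 0" --pt "0 0.01 0.09 0 0 0 0" --pt "0 0 0 0 0 0 0"

```text
time: 4.47
ee_pos: [0.6316, -0.0196, 0.0889]
tool_rot: [0.0, 1.0, -0.0, 0.0]
force: [-0.0, -0.6, -0.0]
gripper_width: 0.0002
finger_force: 0.0
```

Request:
drive_tool --pt "0 0 0.09 0 0 0 0" --pt "0 0 0 0 0 0 0"

```text
time: 4.63
ee_pos: [0.6316, -0.0217, 0.0888]
tool_rot: [0.0, 1.0, -0.0, -0.0]
force: [-0.6, 0.5, -0.2]
gripper_width: -0.0002
finger_force: 0.0
```

Request:
drive_tool --pt "0 0 0.09 0 0 0 0" --pt "0 0 0 0 0 0 0"

```text
time: 4.8
ee_pos: [0.6315, -0.0239, 0.0888]
tool_rot: [0.0, 1.0, -0.0, -0.0]
force: [0.6, -0.4, -0.1]
gripper_width: -0.0003
finger_force: 0.0
```

Request:
drive_tool --pt "0 -0.01 0.09 0 0 0 0" --pt "0 0 0 0 0 0 0"

```text
time: 4.97
ee_pos: [0.6314, -0.0257, 0.0887]
tool_rot: [-0.0, 1.0, -0.0, 0.0]
force: [-0.5, 1.6, -0.2]
gripper_width: 0.0001
finger_force: 0.8
```

Request:
drive_tool --pt "0 -0.01 0.06 0 0 0 0" --pt "0 0 0 0 0 0 0"

```text
time: 5.13
ee_pos: [0.6312, -0.0267, 0.0887]
tool_rot: [-0.001, 1.0, -0.0, 0.0]
force: [0.0, 3.7, -1.2]
gripper_width: -0.0001
finger_force: 1.9
```

Request:
drive_tool --pt "0 -0.01 0.09 0 0 0 0" --pt "0 0 0 0 0 0 0"

```text
time: 5.3
ee_pos: [0.6312, -0.0288, 0.0888]
tool_rot: [-0.001, 1.0, 0.0, 0.0]
force: [1.3, 4.9, -1.6]
gripper_width: -0.0003
finger_force: 2.3
```

```bash
python3 plan.py 5 72
```

```text
[ 0.63117733 -0.02880206] r 0.0518 ang -8.7
[0, -0.03, 0.18, 0, 0, 0, 0], [0, -0.05, 0.17, 0, 0, 0, 0], [0, -0.06, 0.17, 0, 0, 0, 0], [0, -0.08, 0.17, 0, 0, 0, 0], [0, -0.1, 0.15, 0, 0, 0, 0], [0, -0.1, 0.15, 0, 0, 0, 0], [0, -0.12, 0.13, 0, 0, 0, 0], [0, -0.13, 0.13, 0, 0, 0, 0],
[0, -0.14, 0.11, 0, 0, 0, 0], [0, -0.16, 0.1, 0, 0, 0, 0], [0, -0.15, 0.09, 0, 0, 0, 0], [0, -0.17, 0.08, 0, 0, 0, 0], [0, -0.17, 0.05, 0, 0, 0, 0], [0, -0.18, 0.05, 0, 0, 0, 0], [0, -0.18, 0.03, 0, 0, 0, 0], [0, -0.18, 0.01, 0, 0, 0, 0],
[0, -0.18, -0.01, 0, 0, 0, 0], [0, -0.18, -0.02, 0, 0, 0, 0], [0, -0.18, -0.03, 0, 0, 0, 0], [0, -0.17, -0.05, 0, 0, 0, 0], [0, -0.17, -0.07, 0, 0, 0, 0], [0, -0.16, -0.08, 0, 0, 0, 0], [0, -0.16, -0.09, 0, 0, 0, 0], [0, -0.15, -0.11, 0, 0, 0, 0],
[0, -0.13, -0.12, 0, 0, 0, 0], [0, -0.13, -0.13, 0, 0, 0, 0], [0, -0.11, -0.14, 0, 0, 0, 0], [0, -0.1, -0.15, 0, 0, 0, 0], [0, -0.09, -0.16, 0, 0, 0, 0], [0, -0.07, -0.17, 0, 0, 0, 0], [0, -0.06, -0.17, 0, 0, 0, 0], [0, -0.05, -0.17, 0, 0, 0, 0],
[0, -0.02, -0.18, 0, 0, 0, 0], [0, -0.02, -0.18, 0, 0, 0, 0], [0, 0.01, -0.19, 0, 0,
[... 392 characters left out ...]
 0],
[0, 0.17, -0.06, 0, 0, 0, 0], [0, 0.17, -0.04, 0, 0, 0, 0], [0, 0.18, -0.03, 0, 0, 0, 0], [0, 0.18, -0.01, 0, 0, 0, 0], [0, 0.19, 0.0, 0, 0, 0, 0], [0, 0.18, 0.02, 0, 0, 0, 0], [0, 0.17, 0.04, 0, 0, 0, 0], [0, 0.18, 0.05, 0, 0, 0, 0],
[0, 0.17, 0.06, 0, 0, 0, 0], [0, 0.16, 0.08, 0, 0, 0, 0], [0, 0.16, 0.1, 0, 0, 0, 0], [0, 0.14, 0.1, 0, 0, 0, 0], [0, 0.14, 0.12, 0, 0, 0, 0], [0, 0.12, 0.13, 0, 0, 0, 0], [0, 0.12, 0.15, 0, 0, 0, 0], [0, 0.1, 0.15, 0, 0, 0, 0],
[0, 0.09, 0.16, 0, 0, 0, 0], [0, 0.07, 0.16, 0, 0, 0, 0], [0, 0.06, 0.17, 0, 0, 0, 0], [0, 0.04, 0.18, 0, 0, 0, 0], [0, 0.03, 0.18, 0, 0, 0, 0], [0, 0.01, 0.18, 0, 0, 0, 0], [0, 0.0, 0.18, 0, 0, 0, 0], [0, -0.02, 0.18, 0, 0, 0, 0],
```

Contact at the full 5 N of drag began at pusher position ≈ (0.631, -0.026), which is also the end position one turn later. I push on around the circle.

Request:
drive_tool --pt "0 -0.03 0.18 0 0 0 0" --pt "0 -0.05 0.17 0 0 0 0" --pt "0 -0.06 0.17 0 0 0 0" --pt "0 -0.08 0.17 0 0 0 0" --pt "0 -0.1 0.15 0 0 0 0" --pt "0 -0.1 0.15 0 0 0 0" --pt "0 -0.12 0.13 0 0 0 0" --pt "0 -0.13 0.13 0 0 0 0"

```text
time: 5.97
ee_pos: [0.6157, -0.0608, 0.0893]
tool_rot: [-0.0, 1.0, 0.0, 0.002]
force: [4.9, 1.5, -1.7]
gripper_width: 0.0001
finger_force: 2.5
```

Request:
drive_tool --pt "0 -0.14 0.11 0 0 0 0" --pt "0 -0.16 0.1 0 0 0 0" --pt "0 -0.15 0.09 0 0 0 0" --pt "0 -0.17 0.08 0 0 0 0" --pt "0 -0.17 0.05 0 0 0 0" --pt "0 -0.18 0.05 0 0 0 0" --pt "0 -0.18 0.03 0 0 0 0" --pt "0 -0.18 0.01 0 0 0 0"

```text
time: 6.63
ee_pos: [0.5826, -0.0745, 0.0894]
tool_rot: [0.001, 1.0, 0.0, 0.002]
force: [6.3, -0.2, -1.9]
gripper_width: -0.0001
finger_force: 2.7
```

Request:
drive_tool --pt "0 -0.18 -0.01 0.03 0 0 0" --pt "0 -0.18 -0.02 0 0 0 0" --pt "0 -0.18 -0.03 0 0 0 0" --pt "0 -0.17 -0.05 0 0 0 0" --pt "0 -0.17 -0.07 0 0 0 0" --pt "0 -0.16 -0.08 0 0 0 0" --pt "0 -0.16 -0.09 0 0 0 0" --pt "0 -0.15 -0.11 0 0 0 0"

```text
time: 7.3
ee_pos: [0.5488, -0.0637, 0.0891]
tool_rot: [0.001, 1.0, 0.0, 0.002]
force: [4.2, -3.7, -1.1]
gripper_width: 0.0001
finger_force: 2.7
```

Request:
drive_tool --pt "0 -0.13 -0.12 0 0 0 0" --pt "0 -0.13 -0.13 0 0 0 0" --pt "0 -0.11 -0.14 0 0 0 0" --pt "0 -0.1 -0.15 0 0 0 0" --pt "0 -0.09 -0.16 0 0 0 0" --pt "0 -0.07 -0.17 0 0 0 0" --pt "0 -0.06 -0.17 0 0 0 0" --pt "0 -0.05 -0.17 0 0 0 0"

```text
time: 7.97
ee_pos: [0.5285, -0.0341, 0.0887]
tool_rot: [0.002, 1.0, 0.0, -0.0]
force: [-0.3, -5.6, 1.2]
gripper_width: 0.0
finger_force: 2.6
```

```bash
python3 plan.py 5 8
```

```text
[ 0.52850355 -0.03406311] r 0.0531 ang -165.8
[0, 0.01, -0.19, 0, 0, 0, 0], [0, -0.02, -0.18, 0, 0, 0, 0], [0, -0.01, -0.18, 0, 0, 0, 0], [0, 0.01, -0.18, 0, 0, 0, 0], [0, 0.03, -0.18, 0, 0, 0, 0], [0, 0.04, -0.18, 0, 0, 0, 0], [0, 0.05, -0.17, 0, 0, 0, 0], [0, 0.08, -0.17, 0, 0, 0, 0],
```

Tracking well, with about 5 N at the handle. I carry on.

Request:
drive_tool --pt "0 -0.02 -0.18 0 0 0 0" --pt "0 -0.02 -0.18 0 0 0 0" --pt "0 0.01 -0.19 0 0 0 0" --pt "0 0.02 -0.18 0 0 0 0" --pt "0 0.03 -0.17 0 0 0 0" --pt "0 0.05 -0.18 0 0 0 0" --pt "0 0.07 -0.17 0 0 0 0" --pt "0 0.08 -0.16 0 0 0 0"

```text
time: 8.63
ee_pos: [0.5328, 0.0013, 0.0882]
tool_rot: [0.002, 1.0, 0.0, -0.001]
force: [-3.6, -3.4, 2.1]
gripper_width: -0.0
finger_force: 2.5
```

Request:
drive_tool --pt "0 0.09 -0.16 0 0 0 0" --pt "0 0.11 -0.14 0 0 0 0" --pt "0 0.12 -0.14 0 0 0 0" --pt "0 0.13 -0.12 0 0 0 0" --pt "0 0.14 -0.12 0 0 0 0" --pt "0 0.15 -0.1 0 0 0 0" --pt "0 0.16 -0.09 0 0 0 0" --pt "0 0.17 -0.07 0 0 0 0"

```text
time: 9.3
ee_pos: [0.559, 0.0251, 0.0879]
tool_rot: [0.001, 1.0, -0.0, -0.002]
force: [-4.3, -1.4, 3.2]
gripper_width: 0.0001
finger_force: 2.6
```

Request:
drive_tool --pt "0 0.17 -0.06 0 0 0 0" --pt "0 0.17 -0.04 0 0 0 0" --pt "0 0.18 -0.03 0 0 0 0" --pt "0 0.18 -0.01 0 0 0 0" --pt "0 0.19 0.0 0 0 0 0" --pt "0 0.18 0.02 0 0 0 0" --pt "0 0.17 0.04 0 0 0 0" --pt "0 0.18 0.05 0 0 0 0"

```text
time: 9.97
ee_pos: [0.5939, 0.0262, 0.0875]
tool_rot: [0.001, 1.0, -0.0, -0.003]
force: [-6.7, -0.7, 2.8]
gripper_width: -0.0002
finger_force: 3.4
```

```bash
python3 plan.py 5 16
```

```text
[0.59391942 0.02615551] r 0.0492 ang 73.6
[0, 0.2, -0.05, 0, 0, 0, 0], [0, 0.17, 0.07, 0, 0, 0, 0], [0, 0.16, 0.09, 0, 0, 0, 0], [0, 0.15, 0.1, 0, 0, 0, 0], [0, 0.14, 0.12, 0, 0, 0, 0], [0, 0.13, 0.12, 0, 0, 0, 0], [0, 0.12, 0.14, 0, 0, 0, 0], [0, 0.11, 0.15, 0, 0, 0, 0],
[0, 0.09, 0.15, 0, 0, 0, 0], [0, 0.08, 0.17, 0, 0, 0, 0], [0, 0.07, 0.16, 0, 0, 0, 0], [0, 0.05, 0.18, 0, 0, 0, 0], [0, 0.03, 0.18, 0, 0, 0, 0], [0, 0.02, 0.18, 0, 0, 0, 0], [0, 0.0, 0.18, 0, 0, 0, 0], [0, -0.01, 0.18, 0, 0, 0, 0],
```

Request:
drive_tool --pt "0 0.19 0.0 0 0 0 0" --pt "0 0.17 0.05 0 0 0 0" --pt "0 0.16 0.08 0 0 0 0" --pt "0 0.15 0.1 0 0 0 0" --pt "0 0.14 0.12 0 0 0 0" --pt "0 0.13 0.12 0 0 0 0" --pt "0 0.12 0.14 0 0 0 0" --pt "0 0.11 0.15 0 0 0 0"

```text
time: 10.63
ee_pos: [0.6246, 0.0088, 0.0877]
tool_rot: [-0.0, 1.0, 0.0, -0.001]
force: [-1.8, 5.5, 1.1]
gripper_width: 0.0001
finger_force: 2.6
```

```bash
python3 plan.py 5 8
```

```text
[0.62462869 0.00875023] r 0.0536 ang 33.7
[0, 0.04, 0.19, 0, 0, 0, 0], [0, 0.08, 0.16, 0, 0, 0, 0], [0, 0.07, 0.17, 0, 0, 0, 0], [0, 0.05, 0.18, 0, 0, 0, 0], [0, 0.03, 0.18, 0, 0, 0, 0], [0, 0.02, 0.18, 0, 0, 0, 0], [0, 0.0, 0.18, 0, 0, 0, 0], [0, -0.01, 0.18, 0, 0, 0, 0],
```

Request:
drive_tool --pt "0 0.04 0.19 0 0 0 0" --pt "0 0.07 0.16 0 0 0 0" --pt "0 0.06 0.17 0 0 0 0" --pt "0 0.05 0.18 0 0 0 0" --pt "0 0.03 0.18 0 0 0 0" --pt "0 0.02 0.18 0 0 0 0" --pt "0 0 0.1 0 0 0 0" --pt "0 0 0 0 0 0 0"

```text
time: 11.3
ee_pos: [0.632, -0.0203, 0.0877]
tool_rot: [-0.0, 1.0, -0.0, -0.0]
force: [-0.8, 4.0, -1.4]
gripper_width: 0.0003
finger_force: 2.3
```

```bash
python3 - <<'E'
from h import *
i=viewer.get_image('top')[150:250,280:410]
a=cv2.imread('pics/top0.png')[150:250,280:410]
f=lambda x:cv2.resize(x,None,fx=3,fy=3,interpolation=2)
cv2.imwrite('pics/t3.png',np.hstack([f(a),f(i)]))
print(bot.get_state()['ee_pos'])
E
```

```text
[ 0.63203214 -0.02023804  0.08775858]
```

View pics/t3.png

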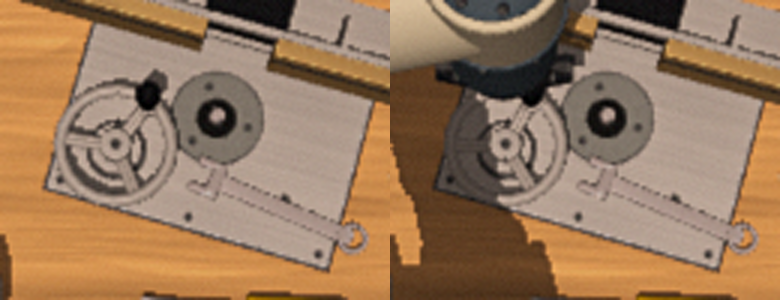

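The right half shows the handle at about (535,95), almost back at its start (148,95 in the left half). About 5.5 mm is left.

Request:
drive_tool --pt "0 0 0.1 0 0 0 0" --pt "0 0 0.1 0 0 0 0" --pt "0 0 0.03 0 0 0 0" --pt "0 0 0 0 0 0 0" --pt "0 0 0 0 0 0 0"

```text
time: 11.77
ee_pos: [0.6325, -0.026, 0.088]
tool_rot: [-0.0, 1.0, 0.0, 0.0]
force: [1.3, 5.2, -1.1]
gripper_width: -0.0001
finger_force: 2.5
```

Now I back off in +y, rise, and step away so the cameras can check.

Request:
drive_tool --pt "0 0 -0.2 0 0 0 0" --pt "0 0 -0.4 0 0 0 0" --pt "0 0 -0.2 0 0 0 0" --pt "0 0 0 -0.8 0 0 0" --pt "0 0 0 -1 0 0 0" --pt "0 0 0 -1 0 0 0" --pt "0 0 0 -1 0 0 0" --pt "0 0 0 -1 0 0 0"

```text
time: 12.43
ee_pos: [0.632, -0.0064, 0.2096]
tool_rot: [0.001, 1.0, 0.0, -0.0]
force: [1.9, 0.0, 0.9]
gripper_width: -0.0002
finger_force: 0.0
```

Request:
drive_tool --pt "0 -0.5 -0.8 0 0 0 0" --pt "0 -0.7 -0.9 0 0 0 0" --pt "0 -0.7 -0.9 0 0 0 0" --pt "0 -0.7 -0.9 0 0 0 0" --pt "0 -0.7 -0.9 0 0 0 0" --pt "0 -0.7 -0.9 0 0 0 0" --pt "0 -0.7 -0.9 0 0 0 0" --pt "0 -0.7 -0.9 0 0 0 0"

```text
time: 13.1
ee_pos: [0.4963, 0.172, 0.2084]
tool_rot: [0.0, 1.0, 0.0, 0.0]
force: [-0.0, 0.1, 0.1]
gripper_width: -0.0003
finger_force: 0.0
```

Request:
drive_tool --pt "0 -0.5 -0.8 0 0 0 0" --pt "0 -0.5 -0.8 0 0 0 0" --pt "0 -0.3 -0.5 0 0 0 0" --pt "0 0 0 0 0 0 0" --pt "0 0 0 0 0 0 0" --pt "0 0 0 0 0 0 0"

```text
time: 13.6
ee_pos: [0.465, 0.2233, 0.2082]
tool_rot: [0.0, 1.0, 0.0, 0.0]
force: [0.6, -0.5, -0.4]
gripper_width: 0.0001
finger_force: 0.0
```

```bash
python3 - <<'E'
from h import *
out=[]
T=P('top')
for n in('top0',0):
    im=cv2.imread('pics/top0.png') if n else viewer.get_image('top')
    c=im[150:250,280:410];out.append(cv2.resize(c,None,fx=3,fy=3,interpolation=2))
    m=(im[168:194,318:338].max(2)<45).astype(np.uint8);k=cv2.connectedComponentsWithStats(m)
    j=1+k[2][1:,4].argmax();uv=k[3][j]+[318,168];d=plane(T,uv,.1)-[.58,-.021]
    print(k[2][j,4],uv,np.degrees(np.arctan2(d[1],d[0])),np.hypot(*d))
cv2.imwrite('pics/t4.png',np.hstack(out))
print(bot.get_state()['ee_pos'],bot.get_state()['force'])
E
```

```text
60 [328.91666667 181.13333333] -36.85688313026743 0.05172946486422351
61 [328.50819672 180.83606557] -35.25197800250921 0.0517172079378419
[0.4651538  0.22305011 0.20811826] [0.67138664 0.44166116 0.438639  ]
```

View pics/t4.png

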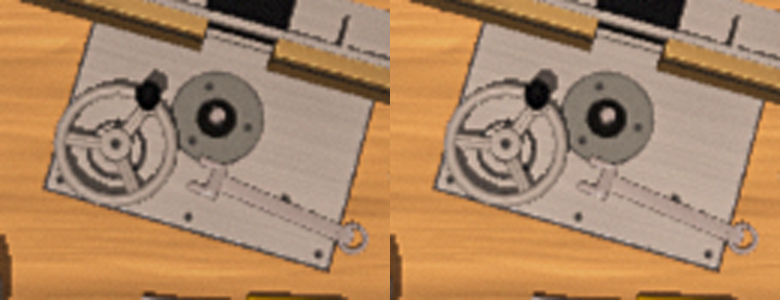

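The handle is back within about 1.6° of its start. In both halves of the picture the wheel and spanner look the same, and the arm is clear, so I hand the job in.

```bash
python3 -c "
from station import bot
print(bot.close_job())"
```

```text
the job is handed in; nothing more can be done
None
```

I turned the wheel one full turn clockwise, pushing its handle with shut fingertips at about 5 N; it ended about 1.6° short of its start by the top camera, the arm is clear, and the job is handed in at about 14 s (no verdict was returned).

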